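# Set the timer and hold a glued button down while it sets

### The job

A wooden button has just been glued on the round plaque and must be pressed until it sets: first turn the dial of the white desk timer to its two-dot mark, then take the pressing stick out of its stand and hold its rubber foot centred on the button of the round plaque, the stick square to the sloping board and pressing lightly, so that the sprung foot is about half pushed in. Finish while holding it there: do not let go or put the stick down. Do not press on the square plaque, and leave the pot, the tin and the glue gun where they are.

Things in the scene. Friction and masses are not known exactly. Their poses are not given: they have to be found in the camera images.
- timer: White desk timer, a fixed box 120 x 120 x 40 mm with a grey dial on top; robot's left or right, turned up to 0.4 rad. Origin: centre of its underside, z up. Black marks around the dial, clockwise from above 0.7 rad apart: a line (off), one dot, two dots (a radial row), three dots; they lie on its -x side, its own -x axis running midway between one dot and two dots.
- dial (a joint): Angle of the dial, rad, growing clockwise from above: 0 at the line, 0.7 one dot, 1.4 two dots, 2.1 three dots (stops at 0 and 2.1). It clicks into each mark (about 0.07 N m between marks) and stays when let go; begins at or near the line or one dot. Pointer direction, anticlockwise from the timer's own +x axis: pi + 1.05 - angle.
- dial_grip (a point): Point on the dial's upright axis at grip height, 72 mm above the table. The dial: a disc 52 mm across, top 48 mm above the table, and on it a grip bar 46 mm long, 14 mm wide, 34 mm high (top 82 mm above the table). This point turns with the dial; its x axis runs along the bar, away from the pointer end.
- dial_pointer (a point): End of the white pointer line on top of the dial's bar, 22 mm from the dial's axis, 82 mm above the table.
- mark_two (a point): The two-dot mark on top of the timer: middle of its two black dots (each 5.6 mm across), 38 mm from the dial's axis, 40 mm above the table.
- stand: Fixed wooden block 75 x 75 x 65 mm with an upright 25 mm hole right through, in which the pressing stick stands. Origin: centre of its underside, on the table.
- presser: Pressing stick, about 0.15 kg, upright in the stand. Origin: centre of its foot's under face with the foot out (7 mm above the table at the start); z up the stick. From the origin: rubber foot 14 mm across, 0 to 8 mm; rod 9 mm; sleeve 21 mm across, 30 to 58 mm; collar 36 mm across, 58 to 64 mm, resting on the stand; wooden grip 64 to 134 mm. Lift it 60 mm or more to clear the stand.
- presser_grip (a point): Point on the stick's axis in the wooden grip, 100 mm up from the stick's origin: where to grip it from above. The grip is 24 x 24 mm square in section, its sides square to its own x and y axes (this point's axes are the stick's).
- foot (a joint): How far the stick's sprung foot is pushed in, m: 0 out, 0.020 fully in. Force = 1.5 N + 500 N/m x value (6.5 N half in).
- foot_tip (a point): Centre of the under face of the rubber foot (moves with the foot).
- board: Fixed plywood gluing board, 190 mm up the slope, 300 mm wide, 12 mm thick, sloping at 20 degrees: it rises along its own +x axis (away from the robot), the width along its y. Origin: on the table below its centre; z vertical. Carries the two plaques side by side, 140 mm apart.
- round_plaque: Round wooden plaque, 90 mm across and 12 mm thick, fixed flat on the sloping board, left or right; a brown wooden button 26 mm across and 4 mm thick lies on its middle. Origin: centre of the plaque's under face, on the board; axes as the board's (z vertical).
- button (a point): Centre of the top face of the round plaque's button, about 61 mm above the table: the spot to press. Its z axis points out square to the sloping board (20 degrees from vertical, leaning towards the robot side), its x up the slope, its y level across.
- square_plaque: Square wooden plaque 80 x 80 x 12 mm with the same sort of button, beside the round one on the board: not to be pressed. Origin and axes as for the round one.
- cone_pot: Loose pine cone in a black pot, 82 mm across, 160 mm high, right of the work and further off. Origin: centre of its underside.
- bead_tin: Loose shallow brass-coloured tin with beads, 80 mm across, 14 mm high, between the robot and the board. Origin: centre of its underside.
- glue_gun: Loose black cordless glue gun lying on its side, about 170 x 110 x 26 mm, left of the work and further off. Origin: on the table under the middle of its barrel.
Mind the look-alikes: they are no part of the job. There is more than one size of the stand; the job needs the largest.

How it is judged:
By the outcome, as a careful person would: the job done as asked, in the order asked, and still so for the second after the job is handed in, while the arm keeps its last pose, push and grip.
It also fails if it takes over 58 s, if anything falls off the work surface, if the arm or the gripper's body presses on something with over 40 N, if the wrist force passes 120 N, or if a joint passes its speed limit or range.

### The arm

A 6-joint arm with a two-finger parallel gripper is mounted at the origin on the work surface. World frame = base frame: x ahead of the robot, y to its left, z up, the work surface at z = 0. Lengths are in m, angles in rad, forces in N, time in s.
With the tool pointing down it reaches from about 0.35 to 0.925 m from the base axis. Payload 6.4 kg.
Tool frame: the origin (TCP) lies on the front face of the gripper's body, between the roots of the fingers; the fingertips stand 73 mm ahead of it and the grasp point (between the pads) lies 54 mm ahead of it; z points along the fingers, y is the direction in which the jaws open and shut (so a half turn about z gives the same grasp; the last joint's range is limited). The gripper opens to 85 mm and grips with 20 to 120 N. Pads are 22 mm wide; open, the fingers measure 114 mm over their backs; the gripper's body (76 mm by 85 mm) begins 54 mm behind the grasp point. The pads swing forward as they close: fully open they stand 13 mm farther back than shut.
Start: joints at [-1.313, 0.245, 1.558, -0, 1.339, -0.174], TCP at [0.272, -0.59, 0.304] pointing down, gripper open.
Joint ranges: [-3.13, 3.13], [-1.02, 2.26], [0.13, 2.54], [-0.95, 4.09], [0.21, 2.88], [-2.74, 2.74]. Speed limits (rad/s): [2.57, 2.57, 3.14, 3.14, 3.14, 3.14].

### API

Orientations are given as a 3x3 rotation matrix whose columns are the frame's x, y, z axes.
In Python, from station import get_state, snapshot, camera_params, workorder gives the robot as it stands. The module is installed in compiled form; this text tells all that it offers.
- The arm moves only by the tool drive_tool, never from a script. Its argument "rows" is text: rows parted by semicolons, each of 7 numbers parted by spaces: the shift along the world's x, y, z in cm, then the turn, a rotation vector about the world's x, y, z in rad, then the finger opening in cm, from 0 to 8.54. A call has 1 to 20 rows; each row shifts and turns the commanded pose from where the row before left it; what a row does not reach is not made up. A row lasts 1/10 s, in which the tool goes at most 50 mm and 8.59 degrees, less where a joint would pass 70% of its speed; a pose out of reach is approached as far as the arm can. A call is refused whole if a number of a shift passes 5 or a number of a turn 0.15, either way. A call with a gripper value outside its range is refused whole. The fingers move at their own pace and stop on an object; the grip force is fixed at half the most. Time passes only in rows, so rows that do not move let the fingers close. It gives the time, the measured TCP pose, the force and the opening at its end, in the units of the state.
- get_state(): the state, without advancing time (a new reading comes with each control period).
- snapshot(name): name is "scene" or "top" or "wrist"; returns the picture (400x640x3 uint8, red, green, blue); there is no depth.
- camera_params(name): a dict with "mtx" (3x3 intrinsics, pixels), "k1" (the pictures are not rectified: a ray, as slopes to the right and down, at radius r is drawn at 1 + k1 r^2 times it, then the intrinsics apply), "R" (3x3) and "t" (3): a world point X has camera coordinates R X + t. Camera axes: x right, y down, z forward; pixel columns grow to the right and rows downward; lengths in m; the calibration is good to about 2 mm. A picture is of the moment at which its call begins: read the wrist's pose just before it. camera_params takes no time and is no camera call; for the wrist camera it gives the pose at the moment of the call.
- workorder.sign_off(): hands the job in, once; it reports no verdict.
The state is a dict: "time": time; "qpos": joint angles; "qd": joint speeds; "tau": joint torques, N m; "tool_pos": TCP position; "eef_rot": TCP orientation; "ft_force": force on the tool from outside, world axes, zero at the start; "torque": the same for the moment, N m; "width": finger opening in m.
Only numpy, scipy, OpenCV 4.12 (cv2) and the standard library are available. Lean on these libraries where they do the work, as an engineer would, in place of code of your own. Each camera call takes 0.05 s, during which the arm holds its last target. There are 200 camera calls.

## Working session

There is one attempt and no reset: what is moved stays moved. The work goes in short steps, Python scripts to look and compute and a tool call to move; the robot and the scene stay as the last step left them, time stands still between calls to the robot, and variables do not carry over. Pictures are saved under pics/ and viewed, about 8 in all and at most 12, crops included, and the job is handed in when it is done.

Besides the shell and the picture viewer there is one more tool, called by a JSON object that holds its "op" and its "data", one argument or row to a line. drive_tool: Moves the arm, as the interface text tells. Its arguments: {"type":"object","properties":{"rows":{"type":"string"}},"required":["rows"]}

```bash
mkdir -p pics; cat > h.py <<'E'
import numpy as np, cv2
from station import get_state, snapshot, camera_params, workorder
def snap(name,fn,scale=1,crop=None):
    p=camera_params(name); im=snapshot(name); cv2.imwrite('pics/raw_'+fn,im[:,:,::-1])
    np.save('pics/'+fn+'.npy',p,allow_pickle=True)
    view(fn,fn,scale,crop); return im,p
def view(fn,out,scale=1,crop=None):
    o=cv2.imread('pics/raw_'+fn)
    if crop: o=o[crop[1]:crop[3],crop[0]:crop[2]]
    cv2.imwrite('pics/'+out,cv2.resize(o,None,fx=scale,fy=scale,interpolation=cv2.INTER_CUBIC))
def load(fn): return np.load('pics/'+fn+'.npy',allow_pickle=True).item()
def ray(p,uv):
    K=np.array(p['mtx']); d=np.linalg.solve(K,[uv[0],uv[1],1])[:2]; rd=np.hypot(*d); r=rd
    for _ in range(50): r=rd/(1+p['k1']*r*r)
    d=d*(r/rd if rd>0 else 1); R=np.array(p['R']); t=np.array(p['t'])
    return -R.T@t, R.T@np.array([d[0],d[1],1])
def onz(p,uv,z):
    o,d=ray(p,uv); return o+d*(z-o[2])/d[2]
def proj(p,X):
    c=np.array(p['R'])@np.array(X)+np.array(p['t']); d=c[:2]/c[2]; d=d*(1+p['k1']*(d@d))
    return (np.array(p['mtx'])@[d[0],d[1],1])[:2]
E
python3 - <<'E'
from h import *
snap('top','top1.png',1.25); snap('scene','sc1.png',1.25)
p=load('top1.png');print(p, get_state())
E
```

```text
{'mtx': array([[502.87225028,   0.        , 320.53393353],
       [  0.        , 502.87225028, 193.33077925],
       [  0.        ,   0.        ,   1.        ]]), 'k1': -0.10607110578551164, 'R': array([[-0.01796775, -0.99982015, -0.00606923],
       [-0.99689478,  0.01837998, -0.07657001],
       [ 0.07666779,  0.00467459, -0.99704574]]), 't': array([0.04777042, 0.55829215, 1.55100165])} {'time': 0.1, 'qpos': array([-1.31311829e+00,  2.45751464e-01,  1.55890287e+00, -5.37713245e-05,
        1.33866568e+00, -1.74095177e-01]), 'qd': array([ 0.00268374,  0.0008564 , -0.00372248,  0.00184795, -0.00032679,
       -0.00091932]), 'tau': array([ 1.25353916e-03, -4.30667353e+01, -3.27129507e+01, -6.47105026e-05,
        2.85825605e-03,  1.47607750e-05]), 'tool_pos': array([ 0.27191571, -0.5899785 ,  0.30287999]), 'eef_rot': array([[ 9.08219987e-01,  4.18492790e-01, -4.90794145e-04],
       [ 4.18493004e-01, -9.08218509e-01,  1.65699213e-03],
       [ 2.47690935e-04, -1.71030729e-03, -9.99998507e-01]]), 'ft_force': array([-0.20852638,  0.33034681,  0.29493392]), 'torque': array([-0.00603897, -0.02597144, -0.00114094]), 'width': 0.08536700641346207}
```

View pics/top1.png

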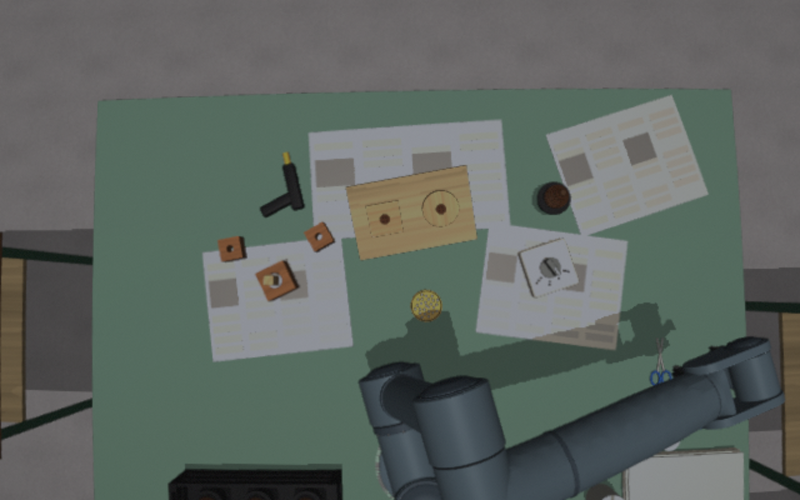

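View pics/sc1.png

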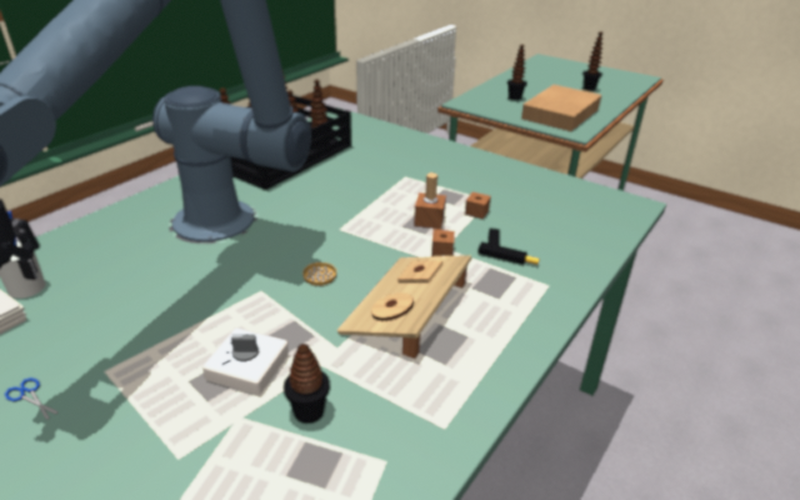

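The top view (pixels in the 800-wide picture) shows three stand-like blocks, at (231,248), (319,236) and (276,281). Only the one at (276,281) is the largest and holds the stick. The timer is at (548,267), on the right, the round plaque at (441,208), and the square one at (385,218). I'll confirm these in one enlarged crop.

```bash
python3 - <<'E'
from h import *
o=cv2.imread('pics/raw_top1.png')
def c(x,y,w,h,s): return cv2.resize(o[y:y+h,x:x+w],None,fx=s,fy=s,interpolation=cv2.INTER_CUBIC)
a=c(170,170,100,75,4); b=c(405,180,75,75,4)   # 400x300 ; 300x300
d=c(270,125,125,90,4) #500x360 
W=np.zeros((600,800,3),np.uint8); W[:300,:400]=a; W[:300,400:700]=b
d=c(270,130,125,75,4); W[300:600,:500]=d
cv2.imwrite('pics/c1.png',W)
E
```

```text
(no output)
```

View pics/c1.png

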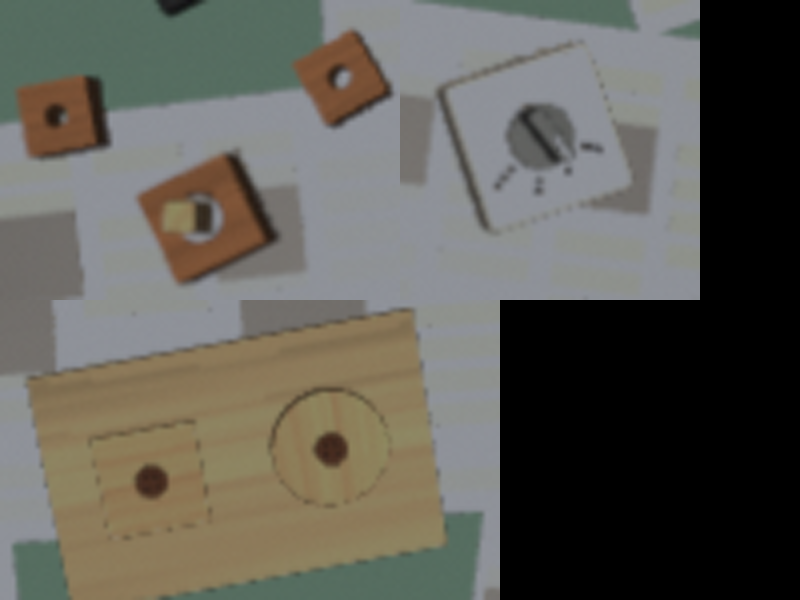

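Confirmed. The stick stands in the big block at crop (200,215); the other two blocks, at (55,115) and (342,78), are smaller and empty. The dial disc is at (541,137), and the marks run line (592,147), one dot (568,170), two dots (540,186), three dots (505,178). The pointer is near one dot. The round button is at (331,450).

```bash
cat >> h.py <<'E'
def T(p,L): # levels
    return [onz(p,uv,z) for uv,z in L]
E
python3 - <<'E'
from h import *
p=load('top1.png'); f=lambda ox,oy,x,y,z: onz(p,(ox+x/4-.4,oy+y/4-.4),z)
np.set_printoptions(precision=4,suppress=True)
tb=lambda x,y,z:f(405-100,180,x,y,z)
for n,v in dict(disc=tb(541,137,.048),line=tb(592,147,.04),d1=tb(568,170,.04),d2=tb(540,186,.04),d3=tb(505,178,.04),c1=tb(440,90,.04),c2=tb(583,42,.04),c3=tb(632,188,.04),c4=tb(495,232,.04),b1=tb(528,108,.082),b2=tb(570,155,.082)).items(): print(n,v)
st=lambda x,y,z:f(170,170,x,y,z)
for n,v in dict(c1=st(138,197,.065),c2=st(231,153,.065),c3=st(270,240,.065),c4=st(185,283,.065),top=st(180,217,.141),collar=st(199,218,.071)).items(): print(n,v)
bd=lambda x,y,z:f(270,130-75,x,y,z)
for n,v in dict(rb=bd(331,450,.061),sb=bd(152,482,.061)).items(): print(n,v)
# wrist cam pose relative to tool
w=camera_params('wrist'); s=get_state(); E=s['eef_rot']
print('cam in tool', E.T@(-w['R'].T@w['t']-s['tool_pos']), E.T@w['R'].T)
print(w['mtx'],w['k1'])
E
```

```text
disc [ 0.4869 -0.3288  0.048 ]
line [ 0.4786 -0.3703  0.04  ]
d1 [ 0.4612 -0.3509  0.04  ]
d2 [ 0.4493 -0.3286  0.04  ]
d3 [ 0.4561 -0.3015  0.04  ]
c1 [ 0.5251 -0.253   0.04  ]
c2 [ 0.5603 -0.3662  0.04  ]
c3 [ 0.4462 -0.4006  0.04  ]
c4 [ 0.4146 -0.2924  0.04  ]
b1 [ 0.5079 -0.3117  0.082 ]
b2 [ 0.4718 -0.3425  0.082 ]
c1 [0.4842 0.394  0.065 ]
c2 [0.5166 0.3222 0.065 ]
c3 [0.4499 0.2928 0.065 ]
c4 [0.4183 0.3581 0.065 ]
top [0.467  0.3452 0.141 ]
collar [0.4674 0.3458 0.071 ]
rb [ 0.6348 -0.0614  0.061 ]
sb [0.6127 0.076  0.061 ]
cam in tool [ 0.0808  0.0012 -0.0688] [[ 0.0011 -0.9493 -0.3143]
 [ 1.      0.0009  0.0008]
 [-0.0005 -0.3143  0.9493]]
[[338.44     0.     322.6321]
 [  0.     338.44   203.3547]
 [  0.       0.       1.    ]] -0.017716255945982175
```

{"op": "drive_tool", "data": {
  "rows": "2.7 3.26 -0.8 0 0 0.033 8.5;2.7 3.26 -0.8 0 0 0.033 8.5;2.7 3.26 -0.8 0 0 0.033 8.5;2.7 3.26 -0.8 0 0 0.033 8.5;2.7 3.26 -0.8 0 0 0.033 8.5;2.7 3.26 -0.8 0 0 0.033 8.5;2.7 3.26 -0.8 0 0 0.033 8.5;2.7 3.26 -0.8 0 0 0.033 8.5;0 0 0 0 0 0 8.5"
}}

```text
time: 1.0
tool_pos: [0.4896, -0.3252, 0.2379]
eef_rot: [[0.764, 0.646, -0.002], [0.646, -0.764, 0.003], [0.001, -0.004, -1.0]]
ft_force: [-0.2, 0.2, -1.1]
width: 0.085
```

```bash
python3 - <<'E'
from h import *
snap('wrist','w1.png',1.25)
p=load('w1.png')
for X in [(.487,-.329,.048),(.487,-.329,.082)]: print(proj(p,X)*1.25)
E
```

```text
[404.14996993 253.14818654]
[404.05110801 271.80773842]
```

View pics/w1.png

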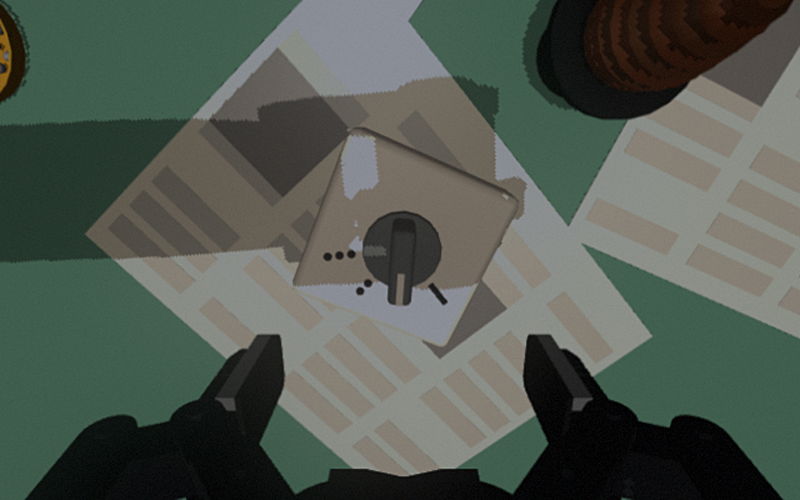

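The wrist view shows the dial disc at (402,250) and the bar from (403,222) to its pointer end at (399,303). One dot is hidden under the bar. The two dots are at (368,283) and (360,291), the line at (438,294).

```bash
python3 - <<'E'
from h import *
np.set_printoptions(precision=4,suppress=True)
p=load('w1.png'); f=lambda x,y,z: onz(p,(x/1.25-.1,y/1.25-.1),z)
c=f(402,250,.048)
L=dict(disc=c,d2=(f(368,283,.04)+f(360,291,.04))/2,line=f(438,294,.04),d3=f(340,256,.04),b1=f(404,221,.082),pt=f(399,304,.082),bc1=f(391.5,221,.082),bc2=f(416,221,.082))
for n,v in L.items(): d=v-c; print(n,v,np.degrees(np.arctan2(d[1],d[0])),np.hypot(*d[:2]))
d=L['pt']-L['b1']; print(np.degrees(np.arctan2(d[1],d[0])), (L['pt']+L['b1'])/2)
s=get_state();print(s['tool_pos'])
E
```

```text
disc [ 0.4877 -0.3265  0.048 ] 0.0 0.0
d2 [ 0.4487 -0.3254  0.04  ] 178.45783300706776 0.039014611459880985
line [ 0.4776 -0.3673  0.04  ] -104.00280547489442 0.04210229328979358
d3 [ 0.4558 -0.2993  0.04  ] 139.60102916365804 0.04188943596280089
b1 [ 0.5096 -0.3097  0.082 ] 37.456618852561235 0.02749064014223143
pt [ 0.4698 -0.3396  0.082 ] -143.70773884040224 0.02221298242182719
bc1 [ 0.5052 -0.3045  0.082 ] 51.53903468266309 0.027991424619151103
bc2 [ 0.5138 -0.3147  0.082 ] 24.232552654202266 0.028575689723835947
-143.0637406520203 [ 0.4897 -0.3247  0.082 ]
[ 0.4888 -0.3273  0.2386]
```

{"op": "drive_tool", "data": {
  "rows": "-0.05 0.08 -3.7 0 0 -0.05 6;0 0 -3.7 0 0 0 6;0 0 -3.7 0 0 0 6;0 0 0 0 0 0 4;0 0 0 0 0 0 0;0 0 0 0 0 0 0;0 0 0 0 0 0 0;0 0 0 0 0 0 0;0 0 0 0 0 0 0"
}}

```text
time: 1.95
tool_pos: [0.4858, -0.327, 0.131]
eef_rot: [[0.798, 0.602, -0.007], [0.602, -0.798, 0.006], [-0.002, -0.009, -1.0]]
ft_force: [-13.4, 12.4, 11.8]
width: 0.0129
```

{"op": "drive_tool", "data": {
  "rows": "-0.1 0.13 0.3 0 0 0 0;0 0 0 0 0 0 0;0 0 0 0 0 0 0"
}}

```text
time: 2.25
tool_pos: [0.4854, -0.3266, 0.1312]
eef_rot: [[0.799, 0.602, -0.003], [0.602, -0.799, 0.003], [-0.001, -0.004, -1.0]]
ft_force: [-6.2, 2.9, -10.8]
width: 0.0131
```

{"op": "drive_tool", "data": {
  "rows": "0 0 -0.15 0 0 -0.1 0;0 0 0 0 0 -0.1 0;0 0 0 0 0 -0.1 0;0 0 0 0 0 -0.1 0;0 0 0 0 0 -0.1 0;0 0 0 0 0 -0.1 0;0 0 0 0 0 -0.1 0;0 0 0 0 0 0 0;0 0 0 0 0 0 0"
}}

```text
time: 3.15
tool_pos: [0.4854, -0.3261, 0.1311]
eef_rot: [[0.999, -0.054, -0.005], [-0.054, -0.999, 0.005], [-0.006, -0.005, -1.0]]
ft_force: [-10.1, 8.5, 2.7]
width: 0.0125
```

{"op": "drive_tool", "data": {
  "rows": "0 0 0 0 0 0 5;0 0 0 0 0 0 8;0 0 0 0 0 0 8.5;0 0 3 0 0 0 8.5;0 0 4 0 0 0 8.5;0 0 4 0 0 0 8.5;0 0 0 0 0 0 8.5"
}}

```text
time: 3.85
tool_pos: [0.4895, -0.3304, 0.2491]
eef_rot: [[0.998, -0.054, 0.011], [-0.054, -0.998, -0.011], [0.012, 0.01, -1.0]]
ft_force: [0.5, -0.7, 0.4]
width: 0.0851
```

```bash
python3 - <<'E'
from h import *
snap('wrist','w2.png',3,(220,120,440,300))
E
```

```text
(no output)
```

View pics/w2.png

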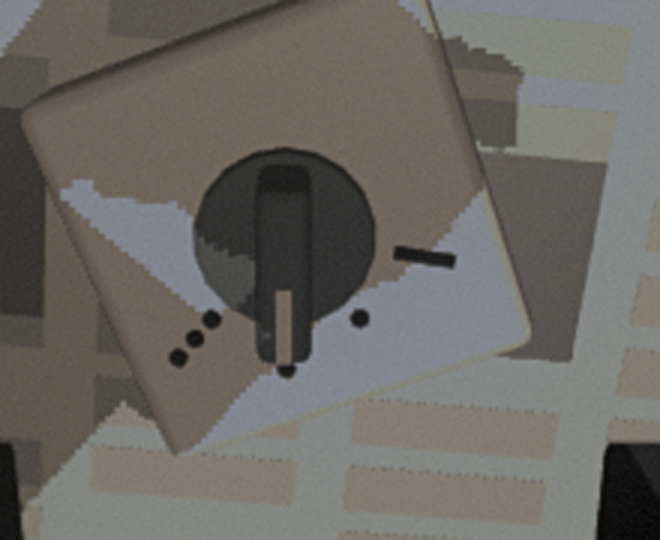

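The dial now points at two dots: in the crop, pointer end (283,360), outer dot (287,370), disc centre (284,238). Next, the stick.

{"op": "drive_tool", "data": {
  "rows": "0 4.8 0.8 0 0 0.015 8.5;0 4.8 0.8 0 0 0.015 8.5;0 4.8 0.8 0 0 0.015 8.5;0 4.8 0.8 0 0 0.015 8.5;0 4.8 0.8 0 0 0.015 8.5;-0.2 4.8 0 0 0 0.015 8.5;-0.2 4.8 0 0 0 0.015 8.5;-0.2 4.8 0 0 0 0.015 8.5;-0.2 4.8 0 0 0 0.015 8.5;-0.2 4.8 0 0 0 0.015 8.5;-0.2 4.8 0 0 0 0.015 8.5;-0.2 4.8 0 0 0 0.015 8.5;-0.2 4.8 0 0 0 0.015 8.5;-0.2 4.8 0 0 0 0.015 8.5;0 0 0 0 0 0 8.5;0 0 0 0 0 0 8.5"
}}

```text
time: 5.5
tool_pos: [0.4681, 0.3453, 0.2794]
eef_rot: [[0.988, 0.157, -0.001], [0.157, -0.988, -0.001], [-0.001, 0.001, -1.0]]
ft_force: [-0.2, -0.3, -0.8]
width: 0.0848
```

```bash
python3 - <<'E'
from h import *
snap('wrist','w3.png',2.5,(180,80,480,300))
p=load('w3.png')
for X in [(.467,.344,.141),(.467,.344,.065)]: print((proj(p,X)-[180,80])*2.5)
E
```

```text
[355.40246204 357.54893917]
[355.40424304 276.72315121]
```

View pics/w3.png

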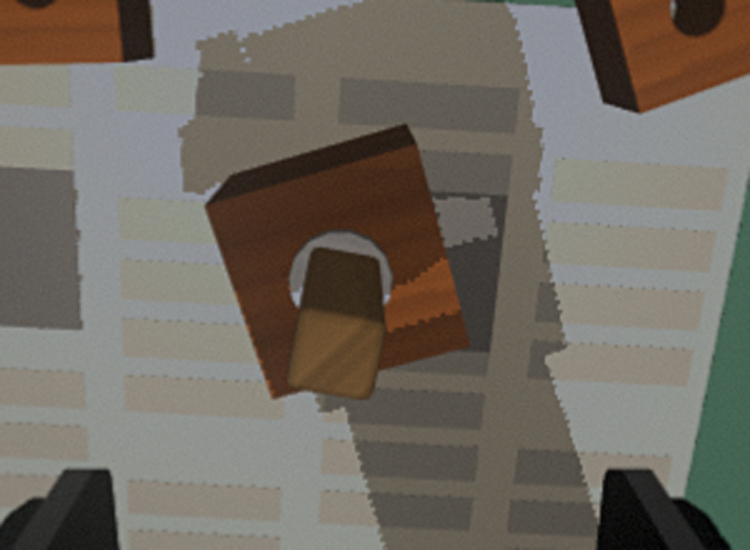

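The stick's top square has corners (300,309), (386,321), (371,398) and (289,386). The collar is centred near (341,281).

```bash
python3 - <<'E'
from h import *
np.set_printoptions(precision=4,suppress=True)
p=load('w3.png'); f=lambda x,y,z: onz(p,(180+x/2.5-.3,80+y/2.5-.3),z)
C=[f(*c,.141) for c in [(300,309),(386,321),(371,398),(289,386)]]
print(sum(C)/4)
for i in range(4):
    d=C[(i+1)%4]-C[i]; print(np.degrees(np.arctan2(d[1],d[0])),np.hypot(*d[:2]))
print(f(341,282,.071), f(290,282,.071)-f(392,282,.071)); s=get_state(); print(s['tool_pos'],s['qpos'])
E
```

```text
[0.4674 0.3493 0.141 ]
-89.31217728153486 0.02246479615825086
179.27248113045235 0.022121860439200704
90.00279464102472 0.022114985010988752
0.17647807612961525 0.02185158118996294
[0.4663 0.3491 0.071 ] [-0.0055  0.0344 -0.    ]
[0.4684 0.3444 0.2796] [ 0.4391  0.1098  1.7577 -0.0003  1.2753  1.8539]
```

{"op": "drive_tool", "data": {
  "rows": "-0.15 0.35 -2 0 0 -0.08 8.5;0 0 -3.3 0 0 -0.077 8.5;0 0 -3.3 0 0 0 8.5;0 0 -3.2 0 0 0 8.5;0 0 0 0 0 0 8.5;0 0 0 0 0 0 4;0 0 0 0 0 0 0;0 0 0 0 0 0 0;0 0 0 0 0 0 0;0 0 0 0 0 0 0;0 0 0 0 0 0 0"
}}

```text
time: 6.65
tool_pos: [0.4678, 0.3485, 0.164]
eef_rot: [[1.0, -0.001, 0.002], [-0.001, -1.0, 0.001], [0.002, -0.001, -1.0]]
ft_force: [0.2, 0.1, 6.6]
width: 0.0233
```

{"op": "drive_tool", "data": {
  "rows": "0 0 1 0 0 0 0;0 0 2 0 0 0 0;0 0 3.5 0 0 0 0;0 0 3.5 0 0 0 0;0.87 -4.22 0.2 0.0055 -0.0345 0 0;0.87 -4.22 0.2 0.0055 -0.0345 0 0;0.87 -4.22 0.2 0.0055 -0.0345 0 0;0.87 -4.22 0.2 0.0055 -0.0345 0 0;0.87 -4.22 0.2 0.0055 -0.0345 0 0;0.87 -4.22 0.2 0.0055 -0.0345 0 0;0.87 -4.22 0.2 0.0055 -0.0345 0 0;0.87 -4.22 0.2 0.0055 -0.0345 0 0;0.87 -4.22 0.2 0.0055 -0.0345 0 0;0.87 -4.22 0.2 0.0055 -0.0345 0 0;0 0 0 0 0 0 0;0 0 0 0 0 0 0"
}}

```text
time: 8.25
tool_pos: [0.5534, -0.0746, 0.282]
eef_rot: [[0.942, 0.007, 0.336], [-0.012, -0.998, 0.054], [0.336, -0.055, -0.94]]
ft_force: [0.2, -0.1, -1.3]
width: 0.0234
```

```bash
python3 - <<'E'
from h import *
np.set_printoptions(precision=4,suppress=True)
s=get_state(); print(s)
snap('wrist','w4.png',1.25)
p=load('w4.png'); 
for d in (.157,.12): print(proj(p,s['tool_pos']+s['eef_rot'][:,2]*d)*1.25)
print(proj(p,(.6348,-.0614,.061))*1.25)
E
```

```text
{'time': 8.25, 'qpos': array([-0.3971, -0.08  ,  1.9659,  0.22  ,  0.9689,  1.078 ]), 'qd': array([ 0.0393, -0.007 ,  0.0153,  0.0001, -0.003 ,  0.0011]), 'tau': array([ -1.3719, -29.7193, -33.866 ,   0.4624,  -0.8608,  -0.0238]), 'tool_pos': array([ 0.5534, -0.0746,  0.282 ]), 'eef_rot': array([[ 0.9418,  0.0065,  0.3361],
       [-0.0124, -0.9985,  0.0541],
       [ 0.336 , -0.0551, -0.9403]]), 'ft_force': array([ 0.1546, -0.103 , -1.3097]), 'torque': array([-0.0768,  0.2805,  0.0039]), 'width': 0.023426588693957386}
[401.0564 264.4733]
[400.701  290.2661]
[400.9262 225.8224]
```

View pics/w4.png

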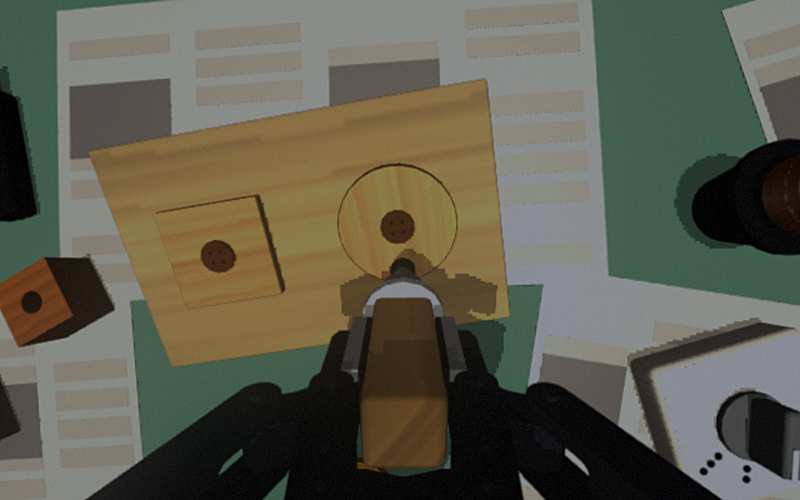

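Here the round button is at (398,226) and the square one at (218,256). The foot is at about (403,262), with the stick's axis near column 402. I'll fit the button and foot more finely.

```bash
python3 - <<'E'
from h import *
np.set_printoptions(precision=4,suppress=True)
p=load('w4.png'); o=cv2.imread('pics/raw_w4.png')
def cen(cx,cy):
    w=o[cy-20:cy+20,cx-20:cx+20].astype(int); m=(w.sum(2)<170).astype(np.uint8)
    m=cv2.morphologyEx(m,cv2.MORPH_CLOSE,np.ones((3,3)))
    n,l,st,c=cv2.connectedComponentsWithStats(m); k=l[20,20]; print(st[k],c[k]); return c[k]+[cx-20,cy-20]
r=cen(318,181); s=cen(174,205)
R=onz(p,r,.061);S=onz(p,s,.061); print(R,S,np.linalg.norm(R-S)); d=R-S; print(np.degrees(np.arctan2(d[0],-d[1])))
view('w4.png','w4c.png',7,(270,150,370,235))
E
```

```text
[  7   7  27  27 559] [19.6225 19.9714]
[  7   7  28  26 540] [20.0407 19.6148]
[ 0.6345 -0.0585  0.061 ] [0.6117 0.0783 0.061 ] 0.13867439351940078
9.480263283812675
```

View pics/w4c.png

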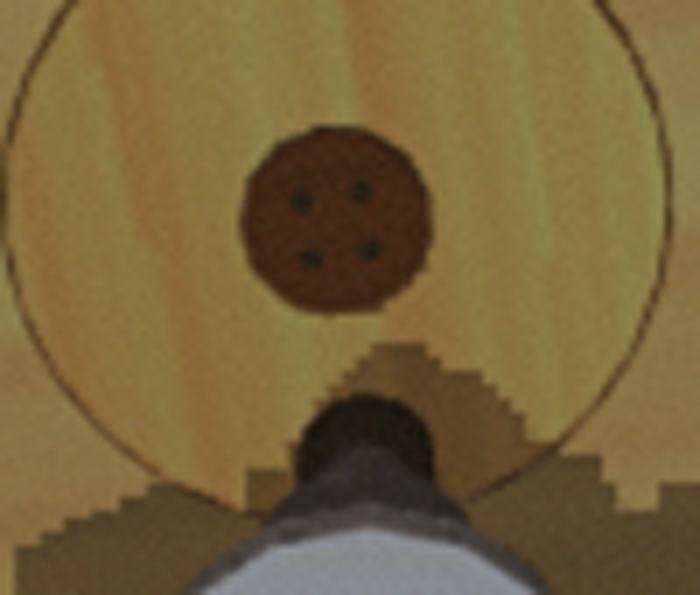

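```bash
python3 - <<'E'
from h import *
np.set_printoptions(precision=2,suppress=True)
p=load('w4.png'); pos=np.array([ 0.5534, -0.0746,  0.282 ])
E=np.array([[0.9418,0.0065,0.3361],[-0.0124,-0.9985,0.0541],[0.336,-0.0551,-0.9403]])
def out(d,r,dx=0,dy=0):
    a=np.linspace(0,2*np.pi,72); P=np.array([proj(p,pos+E@[dx+r*np.cos(t),dy+r*np.sin(t),d]) for t in a]); P=((P+.5)-[270,150])*7
    return P[:,1].min(),P[:,0].min(),P[:,0].max()
for dx in (0,-.002):
  for d0 in (.157,.153):
    print(dx,d0,[np.array(out(d0-h,r,dx)) for h,r in ((0,.007),(.008,.007),(.030,.0105),(.058,.018),(.064,.018))])
c=((proj(p,[.5534,-.0746,.282])))
E
```

```text
0 0.157 [array([369.18, 290.36, 428.66]), array([394.81, 287.72, 430.55]), array([437.56, 240.29, 475.66]), array([469.5 , 125.28, 586.91]), array([498.3 , 117.46, 593.79])]
0 0.153 [array([381.79, 289.06, 429.59]), array([408.27, 286.34, 431.54]), array([453.26, 237.9 , 477.57]), array([488.49, 120.12, 591.45]), array([518.57, 111.97, 598.62])]
-0.002 0.157 [array([388.09, 290.55, 428.49]), array([414.28, 287.93, 430.36]), array([458.94, 240.65, 475.32]), array([494.22, 126.09, 586.14]), array([523.72, 118.33, 592.96])]
-0.002 0.153 [array([400.97, 289.26, 429.41]), array([428.02, 286.55, 431.35]), array([475.  , 238.28, 477.22]), array([513.67, 120.97, 590.64]), array([544.48, 112.88, 597.76])]
```

{"op": "drive_tool", "data": {
  "rows": "0.66 0.19 -1.54 0 0 0 0;0.66 0.19 -1.54 0 0 0 0;0.66 0.19 -1.53 0 0 0 0;0.66 0.19 -1.53 0 0 0 0;0 0 0 0 0 0 0;0 0 0 0 0 0 0;0 0 0 0 0 0 0"
}}

```text
time: 9.0
tool_pos: [0.5806, -0.0658, 0.222]
eef_rot: [[0.941, 0.009, 0.339], [-0.009, -0.999, 0.054], [0.339, -0.054, -0.939]]
ft_force: [1.0, 0.3, -1.8]
width: 0.0232
```

```bash
python3 - <<'E'
from h import *
np.set_printoptions(precision=4,suppress=True)
s=get_state(); print(s['tool_pos'],s['eef_rot'],s['ft_force'])
snap('wrist','w5.png',6,(260,135,380,230))
p=load('w5.png')
for nm,d in (('under',.157),('upper',.149)):
  a=np.linspace(0,2*np.pi,72); P=np.array([proj(p,s['tool_pos']+s['eef_rot']@[-.0025+.007*np.cos(t),.0007+.007*np.sin(t),d]) for t in a]); P=((P+.5)-[260,135])*6
  print(nm,P.min(0),P.max(0))
B=np.array([.6345,-.0585,.061]); print('btn',(proj(p,B)+.5-[260,135])*6)
f=s['tool_pos']+s['eef_rot']@[-.0025,.0007,.157]; n=np.array([-.3375,-.0553,.9397]); D=B-f; print(D,D@n,D-(D@n)*n)
E
```

```text
[ 0.5806 -0.0658  0.222 ] [[ 0.9407  0.0094  0.3391]
 [-0.0094 -0.9985  0.0538]
 [ 0.3391 -0.0538 -0.9392]] [ 0.9558  0.328  -1.8044]
under [315.0922 426.2907] [433.2404 537.199 ]
upper [313.0375 448.8415] [435.0354 562.9053]
btn [383.5808 457.6591]
[ 0.003  -0.0004 -0.0127] -0.012923173176681605 [-0.0014 -0.0012 -0.0006]
```

View pics/w5.png

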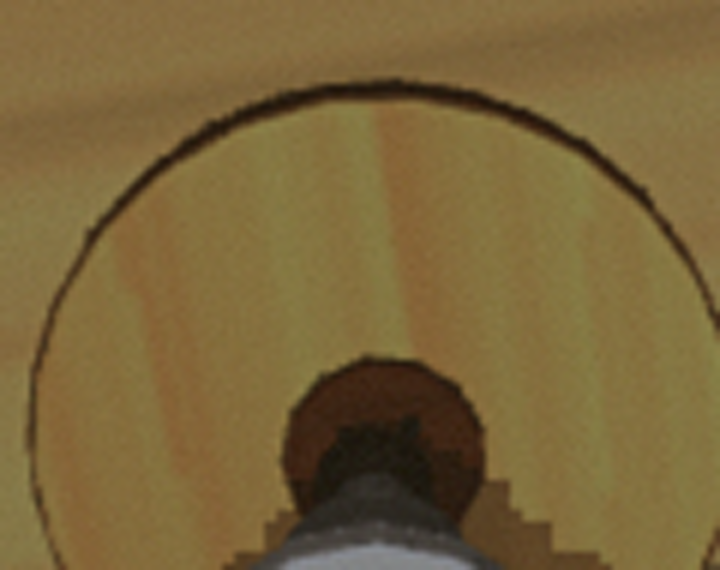

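{"op": "drive_tool", "data": {
  "rows": "0.14 -0.01 -0.48 0 0 0 0;0.14 -0.02 -0.48 0 0 0 0;0.13 -0.01 -0.48 0 0 0 0;0 0 0 0 0 0 0;0 0 0 0 0 0 0;0 0 0 0 0 0 0"
}}

```text
time: 9.65
tool_pos: [0.5847, -0.0668, 0.2069]
eef_rot: [[0.941, 0.008, 0.338], [-0.011, -0.998, 0.054], [0.338, -0.054, -0.939]]
ft_force: [-0.8, 1.2, 2.4]
width: 0.0232
```

```bash
cat > st.py <<'E'
from h import *
np.set_printoptions(precision=4,suppress=True)
s=get_state(); print(s['tool_pos'],s['eef_rot'][:,2],s['ft_force'])
B=np.array([.6348,-.0585,.0612]); n=np.array([-.3375,-.0553,.9397])
f=s['tool_pos']+s['eef_rot']@[-.0025,.0007,.157]; D=B-f; print('gap',D@n,'lat',D-(D@n)*n,'dF.n',s['ft_force']@n+2.0, 'tilt deg',np.degrees(np.arccos(-s['eef_rot'][:,2]@n)))
E
python3 st.py
```

```text
[ 0.5847 -0.0668  0.2069] [ 0.3384  0.0538 -0.9395] [-0.8332  1.2181  2.3688]
gap 0.002679980921880855 lat [0.0003 0.0007 0.0001] dF.n 4.439830533588744 tilt deg 0.0918503836808196
```

{"op": "drive_tool", "data": {
  "rows": "0.07 0.03 -0.14 0 0 0 0;0.06 0.02 -0.14 0 0 0 0;0 0 0 0 0 0 0;0 0 0 0 0 0 0;0 0 0 0 0 0 0;0 0 0 0 0 0 0"
}}

```text
time: 10.25
tool_pos: [0.5859, -0.0664, 0.2039]
eef_rot: [[0.941, 0.008, 0.338], [-0.011, -0.999, 0.053], [0.338, -0.054, -0.94]]
ft_force: [-1.9, -1.4, 2.9]
width: 0.0233
```

```bash
python3 st.py; python3 - <<'E'
from h import *
for _ in range(8):
    snapshot('top'); s=get_state(); print(s['ft_force']@[-.3375,-.0553,.9397]+2, s['tool_pos'])
snap('wrist','w6.png',6,(260,135,380,230)); snap('scene','sc6.png',6,(280,200,400,290))
E
```

```text
[ 0.5859 -0.0664  0.2039] [ 0.3382  0.0535 -0.9395] [-1.9445 -1.367   2.8932]
gap 0.005962292636959939 lat [0.0002 0.0005 0.0001] dF.n 5.450598961693547 tilt deg 0.10649664221380954
5.90867126088181 [ 0.5858682  -0.06640975  0.20388   ]
5.2810965029922325 [ 0.58585504 -0.06642512  0.20384345]
5.2281331237448425 [ 0.58587751 -0.06640898  0.20388719]
4.826653879824336 [ 0.58588838 -0.06641559  0.20386294]
5.073555449172682 [ 0.58588479 -0.06642339  0.20387664]
5.236404442652613 [ 0.58587335 -0.06637969  0.20385207]
5.219993132735771 [ 0.58588053 -0.06639702  0.20383321]
5.288418324433434 [ 0.58586434 -0.06638099  0.20381636]
```

View pics/w6.png

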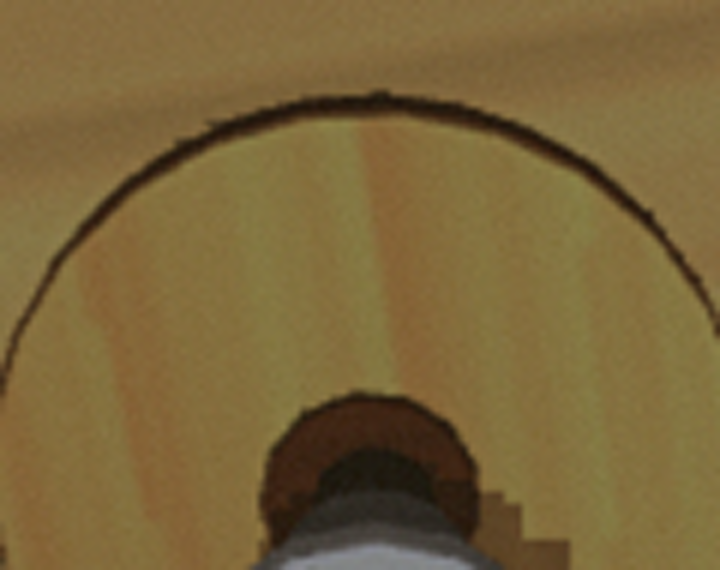

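{"op": "drive_tool", "data": {
  "rows": "0.07 0.03 -0.14 0 0 0 0;0.07 0.03 -0.14 0 0 0 0;0 0 0 0 0 0 0;0 0 0 0 0 0 0;0 0 0 0 0 0 0;0 0 0 0 0 0 0"
}}

```text
time: 11.35
tool_pos: [0.5873, -0.0658, 0.2011]
eef_rot: [[0.941, 0.008, 0.338], [-0.01, -0.999, 0.054], [0.338, -0.054, -0.94]]
ft_force: [-3.2, -4.4, 4.5]
width: 0.0233
```

```bash
python3 st.py; python3 - <<'E'
from h import *
F=[]
for _ in range(8):
    snapshot('top'); s=get_state(); F.append(s['ft_force']@[-.3375,-.0553,.9397]+2)
print(np.mean(F),np.std(F))
snap('wrist','w7.png',6,(260,135,380,230)); snap('scene','sc7.png',1)
a=cv2.imread('pics/w7.png'); b=cv2.imread('pics/raw_sc7.png')[180:290,250:380]
W=np.zeros((600,800,3),np.uint8); W[:300,:400]=cv2.resize(a[270:,160:560],(400,300)); b=cv2.resize(b,None,fx=4.6,fy=4.6,interpolation=cv2.INTER_CUBIC)[:600,:]
W=np.zeros((506,800,3),np.uint8); W[:506,:598]=b[:506,:598]; W[:300,598:]=cv2.resize(a[270:570,260:462],(202,300)); cv2.imwrite('pics/fin.png',W)
E
```

```text
[ 0.5873 -0.0658  0.2011] [ 0.338   0.0536 -0.9396] [-3.1797 -4.3679  4.543 ]
gap 0.009093045591633724 lat [-0.0001  0.     -0.    ] dF.n 7.583758362476594 tilt deg 0.09380793344790186
7.136156662201961 0.34720428731115316
```

View pics/fin.png

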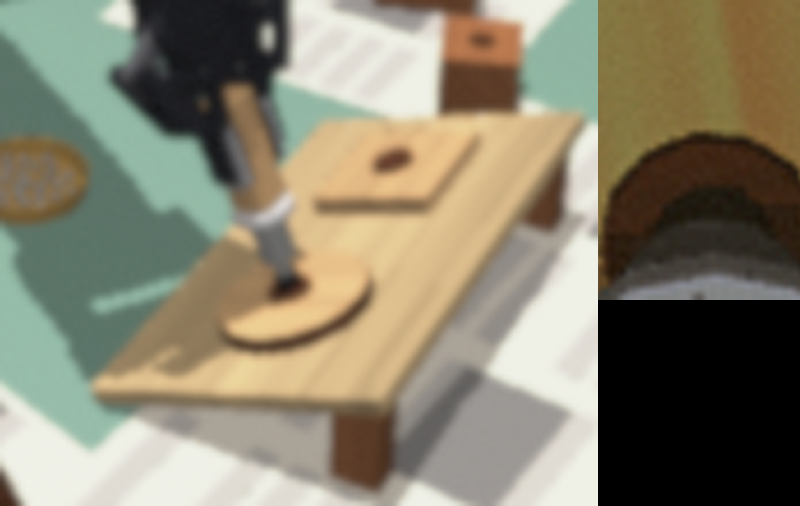

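{"op": "drive_tool", "data": {
  "rows": "-0.02 -0.04 0 0 0 0 0;0 0 0 0 0 0 0;0 0 0 0 0 0 0;0 0 0 0 0 0 0;0 0 0 0 0 0 0"
}}

```text
time: 12.35
tool_pos: [0.5871, -0.0659, 0.2011]
eef_rot: [[0.941, 0.008, 0.338], [-0.011, -0.998, 0.054], [0.338, -0.055, -0.94]]
ft_force: [-3.4, -1.1, 3.8]
width: 0.0234
```

```bash
python3 st.py && python3 - <<'E'
from station import get_state, workorder
print(get_state()['width']); print(workorder.sign_off())
E
```

```text
[ 0.5871 -0.0659  0.2011] [ 0.3382  0.0541 -0.9395] [-3.3746 -1.0958  3.8082]
gap 0.009061972729186754 lat [0.     0.0001 0.    ] dF.n 6.778056415198819 tilt deg 0.0682451120898269
0.023374825117732208
the job is handed in; nothing more can be done
None
```

I turned the timer dial from one dot to two dots, and a wrist picture after letting go showed the pointer on the two-dot mark. I then took the stick from the largest stand and pressed its foot on the round plaque's button. The job was handed in at about 12.4 s with the stick still gripped and pressing.

Last checks before handing in:
- **Squareness:** the tool's axis was within about 0.1° of square to the board, as I measured the slope. I saw no tilt of the stick in the grip before contact.
- **Centring:** by calculation the foot was centred to about 0.1 mm. The pictures are only good to about 0.5–1 mm.
- **Push:** the force along the stick was about 6.8 N, which means the foot is about 10.6 mm in. The measured positions gave 9.1 mm instead; the two disagree slightly, but both are close to half in.
- **Side load:** the last shift put a sideways friction force on the foot. I eased it with a 0.4 mm move, and a little remained.
- **Other things:** nothing was commanded near the pot, tin, glue gun or square plaque. In the last view the tin and the square plaque looked undisturbed. I did not look at the pot and glue gun again at the end.

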